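Draw the spacer out of a dry-block well with spring tongs

ROBOT

A 6-joint arm with a two-finger parallel gripper is mounted at the origin on a cart in front of the work surface, level with it; the furniture and walls round the work are solid. World frame = base frame: x ahead of the robot, y to its left, z up, the work surface at z = 0. Lengths are in m, angles in degrees, forces in N, time in s.
With the tool pointing down it reaches from about 0.4 to 0.925 m from the base axis. Payload 12.5 kg.
Tool frame: the origin (TCP) lies at the very end of the fingers, on their centre line; the grasp point (between the pads) lies 19 mm behind it (manip.grasp_offset is the distance from the TCP to the grasp point, in m); z points along the fingers, y is the line along which they close (so a half turn about z gives the same grasp; the last joint's range is limited). The gripper opens to 95 mm and grips with 3 to 60 N. Pads are 20 mm wide; open, the fingers measure 119 mm over their backs; the gripper's body (75 mm by 180 mm) begins 59 mm behind the grasp point.
Start: joints at [64.194, 28.126, 89.318, -0, 62.55, -6.05], TCP at [0.211, 0.588, 0.215] pointing down, gripper open.
Joint ranges: [-177.58, 177.58], [-47.91, 125.51], [2.72, 160], [-65.01, 245.01], [3.68, 167.84], [-153.87, 153.87]. Speed limits (degrees/s): [127.2, 127.2, 159.86, 180, 180, 180].

INTERFACE

Orientations are given as [roll, pitch, yaw] about the fixed x, y, z axes, in that order (R = Rz(yaw) Ry(pitch) Rx(roll)).
In Python, from bench import manip gives the robot as it stands. The module is installed in compiled form; this text tells all that it offers.
- The arm moves only by the shell command python3 -m crank 'ROWS' [FORCE]. ROWS is JSON, a list of rows, each a list of 3 entries, a list of its own where there are three numbers: the shift along the tool's x, y, z in m, then the turn about the tool's z in degrees, then the gripper command: -1 is fully open, 1 is shut, values between are in proportion. In form: [[[x, y, z], roll, fingers], ...]. A call has 1 to 10 rows; each row is the pose to reach, as a shift and turn from the pose commanded when the call began, along the tool's axes at that moment; what a row does not reach only later rows make up. A row lasts 1/8 s, in which the tool goes at most 62.5 mm and 10.7 degrees, less where a joint would pass 70% of its speed; a pose out of reach is approached as far as the arm can. A call with a gripper value outside its range is refused whole. The fingers move at their own pace and stop on an object; FORCE is the grip in N (left out, the last holds). Time passes only in rows, so rows that repeat a pose let the fingers close. It gives the time, the measured TCP pose, the force, the opening and the grip force at its end, in the units of the state.
- manip.get_obs(): the state, without advancing time (a new reading comes with each control period).
- manip.capture(name): name is "scene" or "top" or "wrist"; returns the picture (420x560x3 uint8, red, green, blue); there is no depth.
- manip.camera_params(name): a dict with "K" (3x3 intrinsics, pixels), "dist" ([k1, k2, p1, p2, k3] as OpenCV has them; the pictures are not rectified), "position" and "rotation" of the camera in the world. Camera axes: x right, y up, looking along -z (the intrinsics and any distortion apply to the point x, -y, -z); pixel columns grow to the right and rows downward; lengths in m; the calibration is good to about 2 mm. A picture is of the moment at which its call begins: read the wrist's pose just before it. camera_params takes no time and is no camera call; for the wrist camera it gives the pose at the moment of the call.
- manip.finish_job(): hands the job in; it is judged then, once.
The state is a dict: "t": time; "qpos": joint angles; "dq": joint speeds; "joint_torque": joint torques, N m; "position": TCP position; "tcp_rot": TCP orientation; "force": force on the tool from outside, world axes, zero at the start; "torque": the same for the moment, N m; "finger_gap": opening from 0.0 (shut) to 1.0 (fully open); "grip_force": force on a finger pad.
Only numpy, scipy, OpenCV 4.12 (cv2) and the standard library are available. Lean on these libraries where they do the work, as an engineer would, in place of code of your own. Each camera call takes 0.05 s, during which the arm holds its last target. There are 200 camera calls.

TASK

The one open well of the block heater still has its spacer at the bottom, and it must come out before taller tubes go in. Take the spring tongs from their stand, reach down the open well, squeeze the tips gently on the spacer's knob and draw it up past its spring catches; set it down gently in the steel dish and let go of it there, then put the tongs back upright in their stand. Touch the spacer only with the tongs, without crushing it or jabbing the well, and leave the plugged wells and the things standing around as they are.

Things in the scene. Friction and masses are not known exactly. Their poses are not given: they have to be found in the camera images.
- heater: Fixed white block heater, 170 (x) x 190 (y) x 85 mm; keypad towards -x. Origin: centre of underside, z up. On top an aluminium block (top at z 85 mm) with three round wells in a row along y: bore 30 mm, 55 mm deep (floor z 30 mm). In each well three small spring balls, 10 mm above the floor, stand 2.5 mm into the bore and catch over the spacer's rim: about 4 N of pull frees it.
- well_1 (a point): Centre of the mouth of well 1 of the heater's block, level with the block's top (heater frame x +22, y -46, z 85 mm). Two of the three wells are closed by flat plugs; the third, open one holds the spacer: which one varies.
- well_2 (a point): Centre of the mouth of well 2 of the heater's block, level with the block's top (heater frame x +22, y 0, z 85 mm). Two of the three wells are closed by flat plugs; the third, open one holds the spacer: which one varies.
- well_3 (a point): Centre of the mouth of well 3 of the heater's block, level with the block's top (heater frame x +22, y +46, z 85 mm). Two of the three wells are closed by flat plugs; the third, open one holds the spacer: which one varies.
- spacer: Loose white plastic spacer, 15 to 31 g, upright on the floor of the open well, out of reach of fingers: a disc 27 mm across and 8 mm thick with a central knob 9 mm across and 8 mm high (whole height 16 mm). Origin: centre of its underside, z up along the knob. Soft: more than 7.5 N from a jaw dents it (some 27 N on the tongs' rests); 3 to 6 N from each jaw draws it out (13 to 22 N on the rests).
- plug_a: Loose grey blanking plug in one of the other wells: cap 37 mm across, 4 mm thick with a low rib, lying on the block's top, on a 27 mm shank 28 mm long. Origin: centre of the shank's lower end (28 mm below the block's top). Stays where it is.
- plug_b: The second blanking plug, the same as plug_a, in the last well. Stays where it is.
- tongs: Loose steel spring tongs, 140 mm, 51 g, upright in the stand: a bow on top (z 131 to 140 mm), two sprung legs apart along y, tips down. Origin: midway between the tip ends; z up to the bow. Squeeze along y on the two half-round ribbed rests (20 mm wide in x, at z 88 mm; 36 mm over both when free); legs 8 mm wide. They need 1.8 N to start closing, 3.6 N at 32.4 mm, 5 N at 29 mm over the rests.
- jaw_left: The tongs' leg on their +y side. Origin at its hinge, 133 mm above the tip ends. Each mm the rests close brings the tips 2.8 mm together: 27 mm apart inside (32 outside, wider than a well) with 36 mm over the rests; 17 (22 outside) at 32.4 mm; on the 9 mm knob at 29 mm; shut at 27 mm. From there each newton above 5 adds 0.35 N at the tip. Serrated tips 7 wide, 2.5 thick, 18 mm high.
- jaw_right: The tongs' leg on their -y side, mirror image of jaw_left; the two always move together.
- stand: Fixed grey stand for the tongs, 56 (x) x 84 (y) x 59 mm, with one slot 14 mm (x) by 38 mm (y) from its top (z 52 mm, sloped lips to 59 mm) down to z 9 mm, where the tips rest. Origin: centre of its underside. The tongs' legs stand apart along the stand's y, as at the start; either way round will do.
- dish: Fixed open steel dish, floor 100 (x) x 130 (y) mm with its upper face at z 2 mm, sloping rim 17 mm high, 120 x 150 mm over the rim. Origin: centre of its underside.
- bottle: Amber dropper bottle, 36 mm across, 81 mm high, standing behind the heater. Origin: centre of its underside. A bystander.
- cup: White sample cup with a screw lid, 62 mm across, 69 mm high, standing behind and to the right. Origin: centre of its underside. A bystander.
Not all that is in view belongs to the job. There is more than one size of the tongs; the one meant has the size given above.

How it is judged:
By the outcome, as a careful person would: the job done as asked, in the order asked, and still so for the second after the job is handed in, with the robot touching nothing.
It also fails if it takes over 61 s, if anything falls off the work surface, if the arm or the gripper's body presses on something with over 40 N, if the wrist force passes 120 N, or if a joint passes its speed limit or range.

## Working session

There is one attempt and no reset: what is moved stays moved. The work goes in short steps, Python scripts to look and compute and a shell command to move; the robot and the scene stay as the last step left them, time stands still between calls to the robot, and variables do not carry over. Pictures are saved under pics/ and viewed, at most 10 in all, crops included, and the job is handed in when it is done.

```bash
mkdir -p pics; cat > h.py <<'E'
import numpy as np, cv2
from bench import manip
def cap(n,f):
    p=manip.camera_params(n); im=manip.capture(n)
    cv2.imwrite('pics/'+f,cv2.cvtColor(im,cv2.COLOR_RGB2BGR)); return im,p
def ray(p,uv):
    q=cv2.undistortPoints(np.array([[uv]],float),np.array(p['K'],float),np.array(p['dist'],float))[0,0]
    d=np.array(p['rotation'])@np.array([q[0],-q[1],-1.]); return np.array(p['position']),d
def atz(p,uv,z):
    o,d=ray(p,uv); return o+d*(z-o[2])/d[2]
def proj(p,P):
    c=np.array(p['rotation']).T@(np.array(P,float)-np.array(p['position']))
    return cv2.projectPoints(np.array([[c[0],-c[1],-c[2]]]),np.zeros(3),np.zeros(3),np.array(p['K'],float),np.array(p['dist'],float))[0][0,0]
E
python3 - <<'E'
from h import *
import pickle
print(manip.get_obs(), manip.grasp_offset)
P={}
ims=[]
for n in ('scene','top'):
    im,p=cap(n,n+'0.png');P[n]=p
    print(n,p)
pickle.dump(P,open('P.pkl','wb'))
E
```

```text
{'t': 0.0, 'qpos': array([ 6.41936523e+01,  2.81652139e+01,  8.93506178e+01,  1.17126132e-03,
        6.25496407e+01, -6.05249701e+00]), 'dq': array([ 0.08230755, -0.00521053, -0.01841581, -0.03537472, -0.03055446,
        0.03811341]), 'joint_torque': array([ 2.42143753e-03, -6.12658238e+01, -2.58177012e+01,  6.92587998e-02,
        4.83692007e-02, -1.37526554e-04]), 'position': array([0.21112362, 0.58799718, 0.21404723]), 'tcp_rot': array([-1.79935002e+02, -7.93636579e-03,  1.60245604e+02]), 'force': array([-0.1469452 ,  0.03191123, -0.69888697]), 'torque': array([ 0.00643937, -0.0427584 ,  0.03999581]), 'grip_force': 0.0, 'finger_gap': 0.9974953234946797} 0.0188
scene {'K': array([[529.17445078,   0.        , 280.78636516],
       [  0.        , 529.17445078, 209.75496829],
       [  0.        ,   0.        ,   1.        ]]), 'dist': array([-0.12370816,  0.        ,  0.        ,  0.        ,  0.        ]), 'position': array([-0.24660318, -0.16205286,  0.72585482]), 'rotation': array([ 52.68294957,   0.94541989, -77.13824997])}
top {'K': array([[383.44316713,   0.        , 274.51406328],
       [  0.        , 383.44316713, 213.67251429],
       [  0.        ,   0.        ,   1.        ]]), 'dist': array([0.00735122, 0.        , 0.        , 0.        , 0.        ]), 'position': array([0.50700519, 0.02981226, 0.97203849]), 'rotation': array([  3.92040248,  -1.04124481, -90.07505945])}
```

View pics/scene0.png

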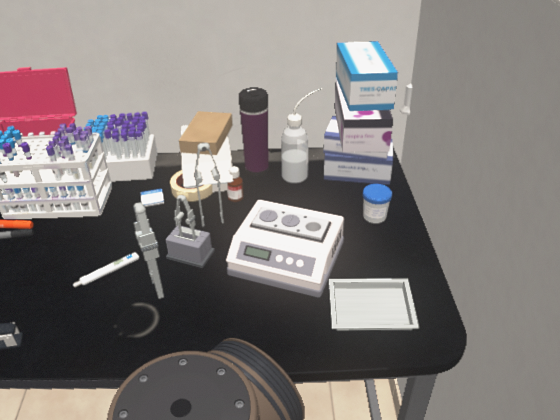

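View pics/top0.png

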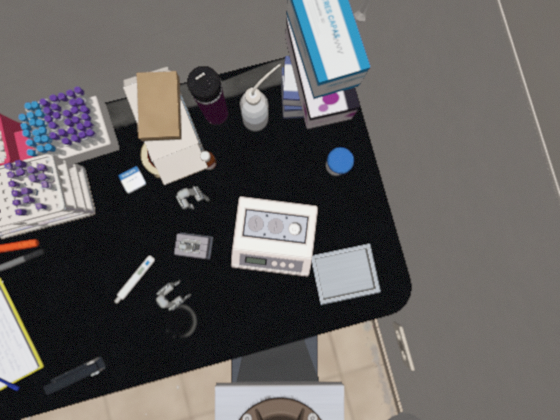

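```bash
sed -i "s/np.array(p\['rotation'\])/Rm(p)/g" h.py; cat >> h.py <<'E'
from scipy.spatial.transform import Rotation
def Rm(p): return Rotation.from_euler('xyz',p['rotation'],degrees=True).as_matrix()
E
python3 - <<'E'
import cv2,numpy as np
a=cv2.imread('pics/scene0.png')[125:290,120:350]; b=cv2.imread('pics/top0.png')[180:315,150:390]
a=cv2.resize(a,None,fx=2.4,fy=2.4,interpolation=3)[:, :552]; 
cv2.imwrite('pics/c1.png',cv2.resize(cv2.imread('pics/scene0.png')[130:300,125:350],None,fx=3.5,fy=3.5,interpolation=2))
cv2.imwrite('pics/c2.png',cv2.resize(b,None,fx=3.33,fy=3.33,interpolation=2))
E
```

```text
(no output)
```

View pics/c1.png

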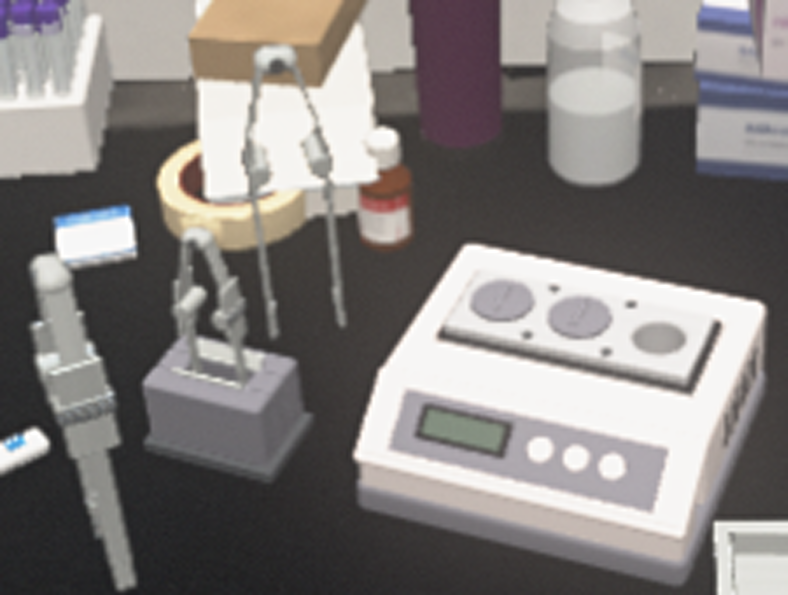

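View pics/c2.png

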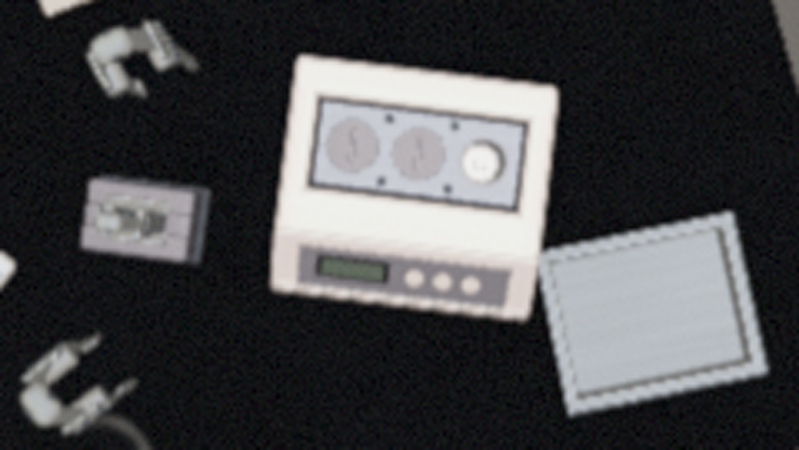

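```bash
python3 - <<'E'
from h import *
import pickle
P=pickle.load(open('P.pkl','rb'));p=P['top']
T=lambda u,v,z: atz(p,(150+u/3.33-.35,180+v/3.33-.35),z)
def show(n,l,z):
    a=np.array([T(*q,z) for q in l]); print(n,a.round(4).tolist(),'mean',a.mean(0).round(4)); 
    return a
show('plug3,2',[(353,145),(418,152)],.089)
show('well1',[(483,161)],.085)
a=show('block',[(318,97),(528,122),(518,211),(308,186)],.085)
d=a[0]-a[1]+a[3]-a[2];print('yaw of y axis',np.degrees(np.arctan2(-d[0],d[1])))
a=show('heatertop',[(300,56),(557,88)],.08);d=a[0]-a[1];print(np.linalg.norm(d),np.degrees(np.arctan2(-d[0],d[1])))
a=show('standtop',[(91,178),(186,186),(186,262),(80,247)],.059);d=a[0]-a[1];print(np.linalg.norm(d),np.degrees(np.arctan2(-d[0],d[1])))
show('tongs',[(100,216),(165,228)],.09)
a=show('dish',[(540,250),(733,213),(768,373),(572,415)],.017)
d=a[0]-a[1]+a[3]-a[2];print(np.degrees(np.arctan2(-d[0],d[1])))
s=P['scene']
S=lambda u,v,z: atz(s,(125+u/3.5,130+v/3.5),z)
print('scene well1',S(659,338,.085),'bow',S(200,240,.14),'bow big',S(275,58,.2),S(50,275,.2))
print('stand top scene', [S(*q,.059).round(3).tolist() for q in [(147,378),(272,410),(300,355),(185,345)]])
print('big tips',S(275,332,0),S(342,322,0),S(125,585,0))
E
```

```text
plug3,2 [[0.5455, 0.0571, 0.089], [0.5407, 0.0122, 0.089]] mean [0.5431 0.0347 0.089 ]
well1 [[0.5345, -0.0331, 0.085]] mean [ 0.5345 -0.0331  0.085 ]
block [[0.5792, 0.0817, 0.085], [0.5617, -0.0646, 0.085], [0.4998, -0.0572, 0.085], [0.5173, 0.0884, 0.085]] mean [0.5395 0.012  0.085 ]
yaw of y axis -6.826085302218091
heatertop [[0.6084, 0.0947, 0.08], [0.5859, -0.0857, 0.08]] mean [0.5972 0.0045 0.08  ]
0.1818244419005884 -7.099410311016376
standtop [[0.5235, 0.2441, 0.059], [0.5177, 0.1767, 0.059], [0.464, 0.1761, 0.059], [0.4747, 0.251, 0.059]] mean [0.495 0.212 0.059]
0.06758277416116229 -4.891903439116998
tongs [[0.4969, 0.2303, 0.09], [0.4886, 0.1858, 0.09]] mean [0.4928 0.208  0.09  ]
dish [[0.4703, -0.0801, 0.017], [0.4976, -0.2251, 0.017], [0.3791, -0.249, 0.017], [0.3489, -0.1028, 0.017]] mean [ 0.424  -0.1642  0.017 ]
11.176635174464401
scene well1 [ 0.53151647 -0.03741893  0.085     ] bow [0.49704007 0.20963128 0.14      ] bow big [0.59306216 0.19410172 0.2       ] [0.37962118 0.23247925 0.2       ]
stand top scene [[0.47, 0.242, 0.059], [0.459, 0.164, 0.059], [0.507, 0.164, 0.059], [0.502, 0.232, 0.059]]
big tips [0.5917124  0.21555762 0.        ] [0.60994009 0.17722961 0.        ] [0.3686843  0.22290948 0.        ]
```

```bash
cat >> h.py <<'E'
def go(x,y,z,yaw):
    "shift in tool axes and turn to TCP x,y,z with tool yaw (deg, as tcp_rot[2])"
    o=manip.get_obs(); R=Rotation.from_euler('xyz',o['tcp_rot'],degrees=True).as_matrix()
    dy=(yaw-o['tcp_rot'][2]+180)%360-180
    print('t',round(o['t'],2),'pos',o['position'].round(4),'rot',o['tcp_rot'].round(2),'F',o['force'].round(2),'gap mm',round(o['finger_gap']*95,2),'grip',round(o['grip_force'],2))
    print('SHIFT',(R.T@(np.array([x,y,z])-o['position'])).round(4).tolist(),'TURN',round(-dy,2))
E
python3 - <<'E'
from h import *
p=manip.camera_params('wrist');o=manip.get_obs()
R=Rotation.from_euler('xyz',o['tcp_rot'],degrees=True).as_matrix()
print('cam in tool',R.T@(p['position']-o['position']),'\n',R.T@Rm(p),p['K'])
go(.49,.209,.30,173)
P=__import__('pickle').load(open('P.pkl','rb'))
# triangulate big-tongs bows
def tri(a,b):
    (o1,d1),(o2,d2)=ray(P['top'],a),ray(P['scene'],b)
    t=np.linalg.lstsq(np.c_[d1,-d2],o2-o1,rcond=None)[0]; return (o1+d1*t[0]+o2+d2*t[1])/2
print(tri((150+40/3.33,180+405/3.33),(125+50/3.5,130+270/3.5)),tri((150+103/3.33,180+60/3.33),(125+275/3.5,130+58/3.5)))
E
```

```text
cam in tool [ 0.07898582 -0.00045405 -0.1701792 ] 
 [[-4.85605413e-04  9.59707056e-01  2.81002012e-01]
 [ 9.99998361e-01  9.56153530e-04 -1.53743622e-03]
 [-1.74416946e-03  2.81000805e-01 -9.59705947e-01]] [[299.95611195   0.         276.5111195 ]
 [  0.         299.95611195 212.63446542]
 [  0.           0.           1.        ]]
t 0.1 pos [0.2111 0.588  0.2141] rot [-1.7994e+02 -1.0000e-02  1.6024e+02] F [-0.74  0.03 -0.39] gap mm 95.24 grip 0.0
SHIFT [-0.3906, -0.2625, -0.0857] TURN -12.76
[0.38598316 0.23739863 0.1978063 ] [0.59282647 0.19928334 0.20015968]
```

```bash
python3 -m crank '[[[-0.02,-0.01,-0.06],-3,-1],[[-0.07,-0.04,-0.086],-6,-1],[[-0.12,-0.08,-0.086],-9,-1],[[-0.17,-0.115,-0.086],-12.76,-1],[[-0.22,-0.15,-0.086],-12.76,-1],[[-0.27,-0.185,-0.086],-12.76,-1],[[-0.32,-0.22,-0.086],-12.76,-1],[[-0.36,-0.245,-0.086],-12.76,-1],[[-0.3906,-0.2625,-0.086],-12.76,-1],[[-0.3906,-0.2625,-0.086],-12.76,-1]]'; python3 - <<'E'
from h import *
import pickle
im,p=cap('wrist','w1.png');pickle.dump(p,open('w1.pkl','wb'))
go(.49,.209,.30,173)
cv2.imwrite('pics/w1b.png',cv2.resize(cv2.imread('pics/w1.png'),None,fx=1.42,fy=1.42,interpolation=2))
for z in (.059,.149): print(proj(p,(.49,.209,z)))
E
```

```text
t: 1.35
position: [0.4912, 0.2075, 0.3002]
tcp_rot: [-180.0, -0.0, 172.8]
force: [0.5, 0.7, -0.5]
finger_gap: 0.997
grip_force: 0.0
t 1.4 pos [0.4903 0.2085 0.3002] rot [-1.7999e+02 -5.0000e-02  1.7289e+02] F [-0.41  0.14  0.08] gap mm 95.3 grip 0.0
SHIFT [0.0004, 0.0004, 0.0002] TURN -0.11
[277.4635452  183.16597558]
[277.81049314 198.40105374]
```

View pics/w1b.png

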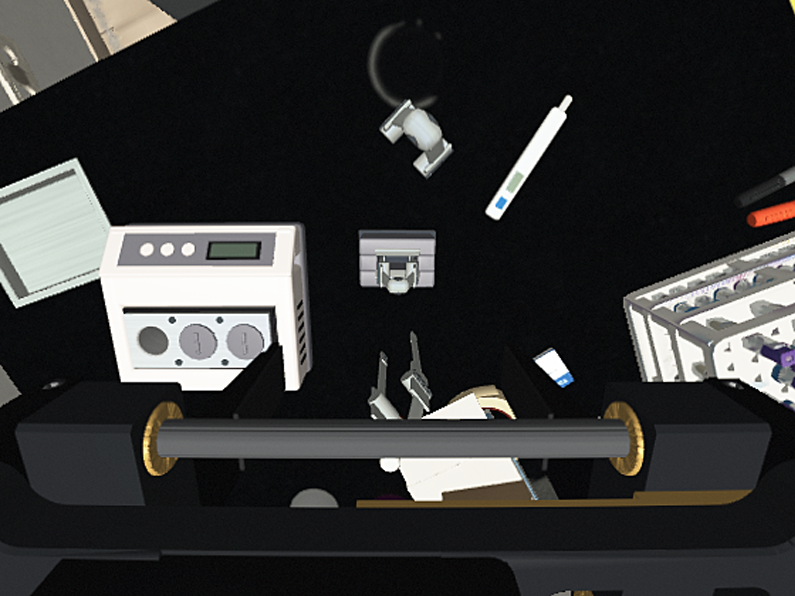

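```bash
python3 - <<'E'
import cv2
im=cv2.imread('pics/w1.png')
a=cv2.resize(im[155:215,245:315],None,fx=9,fy=9,interpolation=2)
cv2.imwrite('pics/c3.png',a)
E
```

```text
(no output)
```

View pics/c3.png

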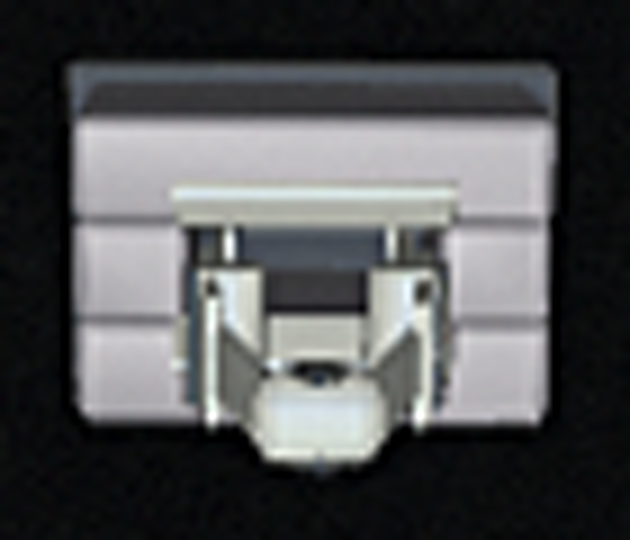

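```bash
python3 - <<'E'
from h import *
import pickle
p=pickle.load(open('w1.pkl','rb'))
T=lambda u,v,z: atz(p,(245+u/9-.45,155+v/9-.45),z).round(4).tolist()
print('bow',T(319,418,.149))
for q in [(78,118),(553,118),(547,425),(82,425)]: print(T(*q,.056))
for q in [(205,275),(428,275)]: print('rest',T(*q,.1))
print('rests top edge near z .1: ',T(262,270,.1),T(370,270,.1))
# heater
W=lambda u,v,z: atz(p,(u/1.42-.15,v/1.42-.15),z).round(4).tolist()
print('well1',W(153,340,.085),'plugs',W(198,342,.089),W(245,342,.089))
print('dish',[W(*q,.017) for q in [(77,160),(112,243),(17,305)]])
E
```

```text
bow [0.4932, 0.211, 0.149]
[0.4649, 0.1785, 0.056]
[0.474, 0.2507, 0.056]
[0.5222, 0.245, 0.056]
[0.5129, 0.172, 0.056]
rest [0.4831, 0.1969, 0.1]
rest [0.487, 0.2277, 0.1]
rests top edge near z .1:  [0.4834, 0.2048, 0.1] [0.4853, 0.2198, 0.1]
well1 [0.5334, -0.0335, 0.085] plugs [0.5395, 0.0121, 0.089] [0.5452, 0.0574, 0.089]
dish [[0.3532, -0.101, 0.017], [0.4406, -0.0906, 0.017], [0.4943, -0.2212, 0.017]]
```

```bash
python3 - <<'E'
from h import *
go(.4933,.2112,.078,172.8)
E
```

```text
t 1.4 pos [0.4903 0.2085 0.3002] rot [-1.7999e+02 -5.0000e-02  1.7289e+02] F [-0.41  0.14  0.08] gap mm 95.3 grip 0.0
SHIFT [-0.0028, 0.0031, 0.2222] TURN 0.09
```

```bash
python3 -m crank '[[[-0.0028,0.0031,0.05],0,-1],[[-0.0028,0.0031,0.1],0,-1],[[-0.0028,0.0031,0.15],0,-1],[[-0.0028,0.0031,0.19],0,-0.6],[[-0.0028,0.0031,0.2222],0,-0.3],[[-0.0028,0.0031,0.2222],0,0],[[-0.0028,0.0031,0.2222],0,0.1],[[-0.0028,0.0031,0.2222],0,0.15]]' 10; python3 - <<'E'
from h import *
import pickle
go(.4933,.2112,.078,172.8)
im,p=cap('wrist','w2.png');pickle.dump(p,open('w2.pkl','wb'))
cv2.imwrite('pics/w2b.png',cv2.resize(cv2.imread('pics/w2.png')[150:340,170:400],None,fx=3,fy=3,interpolation=2))
E
```

```text
t: 2.4
position: [0.4937, 0.2124, 0.0799]
tcp_rot: [179.9, 0.1, 173.0]
force: [0.4, 0.2, 0.5]
finger_gap: 0.528
grip_force: 0.0
t 2.4 pos [0.4937 0.2124 0.0799] rot [1.7994e+02 1.2000e-01 1.7303e+02] F [0.4  0.23 0.55] gap mm 50.11 grip 0.0
SHIFT [0.0003, -0.0012, 0.0019] TURN 0.23
```

View pics/w2b.png

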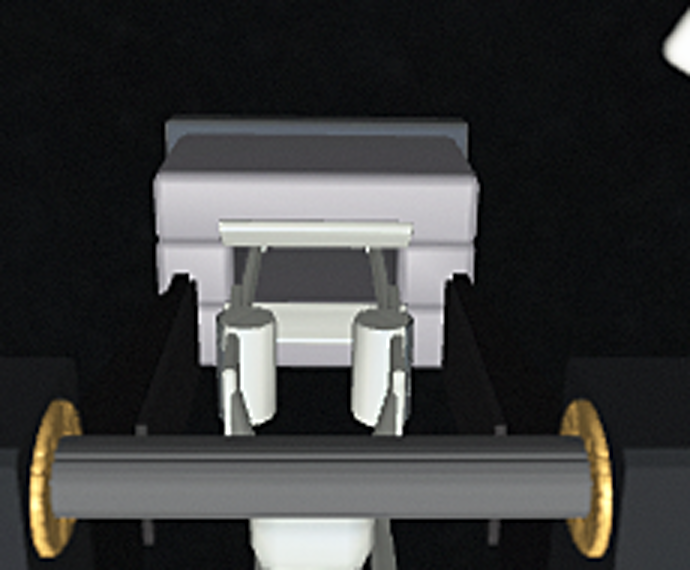

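```bash
python3 -m crank '[[[0,0,0],0,0.2],[[0,0,0],0,0.25],[[0,0,0],0,0.3],[[0,0,0],0,0.318],[[0,0,0],0,0.318],[[0,0,0],0,0.318]]' 8; python3 - <<'E'
from h import *
go(.4933,.2112,.24,172.8)
E
```

```text
t: 3.2
position: [0.4934, 0.212, 0.0785]
tcp_rot: [180.0, 0.0, 173.0]
force: [1.2, 1.6, 1.8]
finger_gap: 0.339
grip_force: 5.3
t 3.2 pos [0.4934 0.212  0.0785] rot [1.7999e+02 1.0000e-02 1.7300e+02] F [1.22 1.58 1.76] gap mm 32.22 grip 5.26
SHIFT [-0.0001, -0.0007, -0.1615] TURN 0.2
```

```bash
python3 -m crank '[[[0,0,-0.015],0,0.318],[[0,0,-0.04],0,0.318],[[0,0,-0.07],0,0.318],[[0,0,-0.1],0,0.318],[[0,0,-0.13],0,0.318],[[0,0,-0.16],0,0.318]]'; python3 - <<'E'
from h import *
go(.5334,-.0335,.21,172.8)
E
```

```text
t: 3.95
position: [0.4929, 0.2117, 0.2404]
tcp_rot: [180.0, 0.0, 173.0]
force: [0.4, 0.9, -0.9]
finger_gap: 0.34
grip_force: 3.4
t 3.95 pos [0.4929 0.2117 0.2404] rot [1.80e+02 2.00e-02 1.73e+02] F [ 0.38  0.86 -0.92] gap mm 32.31 grip 3.44
SHIFT [-0.07, -0.2384, 0.0304] TURN 0.2
```

```bash
python3 -m crank '[[[-0.006,-0.02,0],0,0.318],[[-0.019,-0.065,0],0,0.318],[[-0.033,-0.11,0],0,0.318],[[-0.046,-0.155,0],0,0.318],[[-0.058,-0.2,0],0,0.318],[[-0.066,-0.227,0],0,0.318],[[-0.07,-0.2384,0.02],0.2,0.318],[[-0.07,-0.2384,0.03],0.2,0.318],[[-0.07,-0.2384,0.03],0.2,0.318]]'; python3 - <<'E'
from h import *
import pickle
go(.5334,-.0335,.21,172.8)
im,p=cap('wrist','w3.png');pickle.dump(p,open('w3.pkl','wb'))
print(proj(p,(.5334,-.0335,.085)),proj(p,(.5334,-.0335,.14)))
cv2.imwrite('pics/w3b.png',cv2.resize(cv2.imread('pics/w3.png')[140:300,190:370],None,fx=3.6,fy=3.6,interpolation=2))
E
```

```text
t: 5.08
position: [0.5333, -0.0328, 0.2083]
tcp_rot: [180.0, -0.1, 172.8]
force: [-0.6, 0.5, -0.1]
finger_gap: 0.345
grip_force: 3.4
t 5.08 pos [ 0.5333 -0.0328  0.2083] rot [ 1.7999e+02 -7.0000e-02  1.7282e+02] F [-0.65  0.49 -0.12] gap mm 32.75 grip 3.42
SHIFT [-0.0002, -0.0007, -0.0017] TURN 0.02
[275.88230865 206.39286168] [275.86434964 223.48104718]
```

View pics/w3b.png

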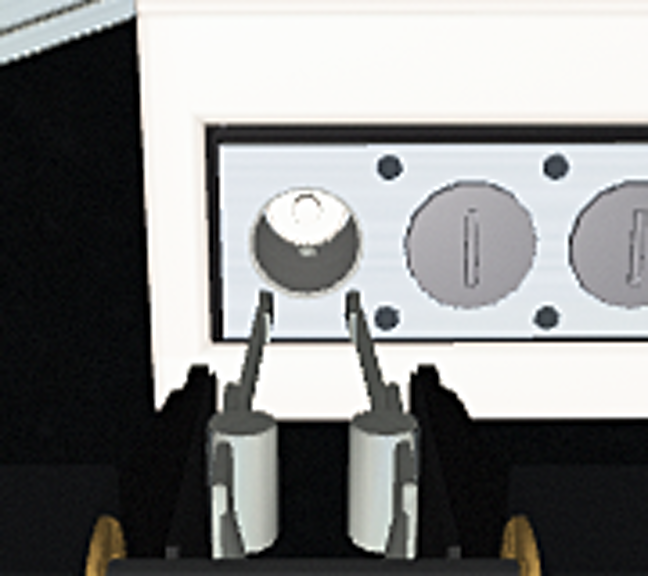

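```bash
python3 -m crank '[[[0.0004,-0.001,0],0,0.339],[[0.0004,-0.001,0.02],0,0.339],[[0.0004,-0.001,0.04],0,0.339],[[0.0004,-0.001,0.055],0,0.339],[[0.0004,-0.001,0.068],0,0.339],[[0.0004,-0.001,0.076],0,0.339],[[0.0004,-0.001,0.076],0,0.339]]'; python3 - <<'E'
from h import *
import pickle
go(.5334,-.0335,.11,172.8)
im,p=cap('wrist','w4.png');pickle.dump(p,open('w4.pkl','wb'))
cv2.imwrite('pics/w4b.png',cv2.resize(cv2.imread('pics/w4.png')[100:260,190:370],None,fx=3.6,fy=3.6,interpolation=2))
E
```

```text
t: 6.0
position: [0.5331, -0.0341, 0.1321]
tcp_rot: [180.0, -0.0, 172.8]
force: [-0.5, 0.3, -1.0]
finger_gap: 0.33
grip_force: 3.9
t 6.0 pos [ 0.5331 -0.0341  0.1321] rot [ 1.7999e+02 -3.0000e-02  1.7281e+02] F [-0.48  0.3  -0.96] gap mm 31.32 grip 3.9
SHIFT [-0.0002, 0.0007, 0.0221] TURN 0.01
```

View pics/w4b.png

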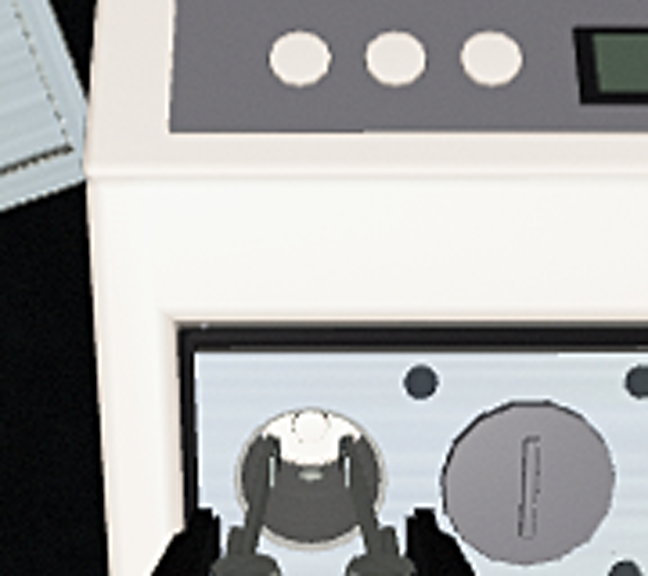

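```bash
python3 -m crank '[[[0,0.0003,0.008],0,0.339],[[0,0.0003,0.015],0,0.339],[[0,0.0003,0.019],0,0.339],[[0,0.0003,0.022],0,0.339],[[0,0.0003,0.022],0,0.339],[[0,0.0003,0.022],0,0.339]]'; python3 - <<'E'
from h import *
go(.5334,-.0335,.11,172.8)
E
```

```text
t: 6.8
position: [0.5334, -0.0339, 0.1106]
tcp_rot: [180.0, 0.0, 172.8]
force: [-0.2, 0.4, -0.6]
finger_gap: 0.33
grip_force: 3.9
t 6.8 pos [ 0.5334 -0.0339  0.1106] rot [1.800e+02 2.000e-02 1.728e+02] F [-0.18  0.44 -0.57] gap mm 31.36 grip 3.89
SHIFT [0.0, 0.0004, 0.0006] TURN 0.0
```

```bash
python3 -m crank '[[[0,0,0],0,0.36],[[0,0,0],0,0.38],[[0,0,0],0,0.4],[[0,0,0],0,0.45],[[0,0,0],0,0.5],[[0,0,0],0,0.5]]' 12 && python3 -m crank '[[[0,0,0],0,0.5],[[0,0,0],0,0.5],[[0,0,0],0,0.5]]' 17
```

```text
t: 7.55
position: [0.5333, -0.0339, 0.1104]
tcp_rot: [180.0, 0.0, 172.8]
force: [0.3, -1.0, -0.3]
finger_gap: 0.303
grip_force: 12.0
t: 7.92
position: [0.5333, -0.0339, 0.1105]
tcp_rot: [180.0, 0.0, 172.8]
force: [0.3, -0.4, 0.7]
finger_gap: 0.299
grip_force: 17.0
```

```bash
python3 -m crank '[[[0,0,-0.002],0,0.5],[[0,0,-0.004],0,0.5],[[0,0,-0.006],0,0.5],[[0,0,-0.009],0,0.5],[[0,0,-0.012],0,0.5],[[0,0,-0.015],0,0.5]]' && python3 -m crank '[[[0,0,-0.01],0,0.5],[[0,0,-0.025],0,0.5],[[0,0,-0.045],0,0.5],[[0,0,-0.07],0,0.5],[[0,0,-0.085],0,0.5],[[0,0,-0.09],0,0.5],[[0,0,-0.09],0,0.5]]'; python3 - <<'E'
from h import *
import pickle
go(.424,-.163,.21,172.8)
im,p=cap('wrist','w5.png');pickle.dump(p,open('w5.pkl','wb'))
cv2.imwrite('pics/w5b.png',cv2.resize(cv2.imread('pics/w5.png')[60:300,70:370],None,fx=2.4,fy=2.4,interpolation=2))
E
```

```text
t: 8.68
position: [0.5333, -0.0339, 0.1258]
tcp_rot: [180.0, 0.0, 172.8]
force: [-0.5, -0.6, -0.7]
finger_gap: 0.299
grip_force: 17.0
t: 9.55
position: [0.5331, -0.0339, 0.2153]
tcp_rot: [180.0, -0.0, 172.8]
force: [0.3, 0.1, -1.0]
finger_gap: 0.304
grip_force: 17.0
t 9.55 pos [ 0.5331 -0.0339  0.2153] rot [180.   -0.  172.8] F [ 0.35  0.06 -0.96] gap mm 28.84 grip 17.0
SHIFT [0.0921, -0.1418, 0.0053] TURN 0.0
```

View pics/w5b.png

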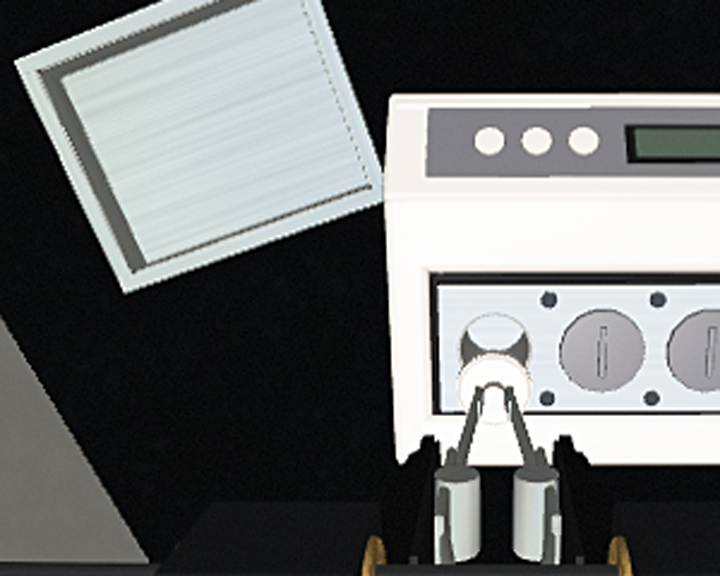

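```bash
python3 -m crank '[[[0.008,-0.012,0],0,0.5],[[0.024,-0.037,0],0,0.5],[[0.042,-0.065,0],0,0.5],[[0.06,-0.093,0],0,0.5],[[0.076,-0.118,0],0,0.5],[[0.087,-0.134,0],0,0.5],[[0.0921,-0.1418,0.01],0,0.5],[[0.0921,-0.1418,0.03],0,0.5],[[0.0921,-0.1418,0.06],0,0.5],[[0.0921,-0.1418,0.085],0,0.5]]' && python3 -m crank '[[[0,0,0.018],0,0.5],[[0,0,0.031],0,0.5],[[0,0,0.039],0,0.5],[[0,0,0.042],0,0.5],[[0,0,0.042],0,0.5]]';  python3 - <<'E'
from h import *
import pickle
go(.424,-.163,.0825,172.8)
im,p=cap('wrist','w6.png')
cv2.imwrite('pics/w6b.png',cv2.resize(cv2.imread('pics/w6.png')[130:330,170:400],None,fx=2.6,fy=2.6,interpolation=2))
E
```

```text
t: 10.85
position: [0.4236, -0.1628, 0.1287]
tcp_rot: [180.0, -0.1, 172.8]
force: [0.6, -1.3, -0.8]
finger_gap: 0.302
grip_force: 17.0
t: 11.48
position: [0.4242, -0.1631, 0.0885]
tcp_rot: [-180.0, 0.0, 172.8]
force: [0.3, 0.0, -1.2]
finger_gap: 0.303
grip_force: 17.0
t 11.47 pos [ 0.4242 -0.1631  0.0885] rot [-1.8000e+02  2.0000e-02  1.7281e+02] F [ 0.28  0.02 -1.18] gap mm 28.76 grip 17.0
SHIFT [0.0002, 0.0, 0.006] TURN 0.01
```

View pics/w6b.png

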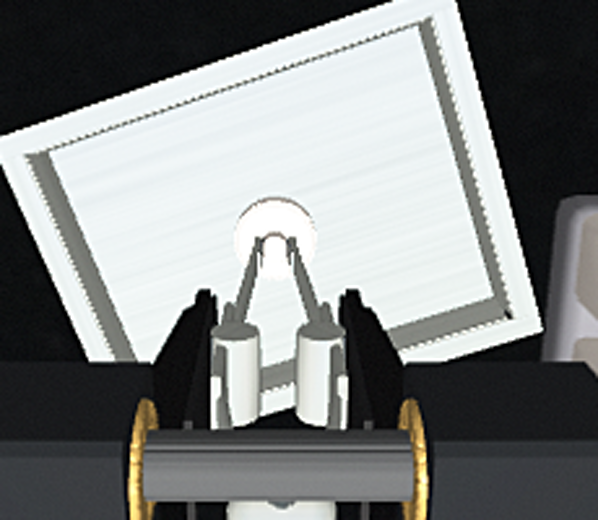

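I have now viewed 11 pictures, one over the limit of 10, so I'll rely on numbers only from here.

```bash
python3 -m crank '[[[0,0,0.002],0,0.5],[[0,0,0.004],0,0.5],[[0,0,0.0045],0,0.5],[[0,0,0.005],0,0.5],[[0,0,0.005],0,0.5]]' && python3 -m crank '[[[0,0,0.0005],0,0.5],[[0,0,0.0005],0,0.5]]' && python3 -m crank '[[[0,0,0.0005],0,0.5],[[0,0,0.0005],0,0.5]]'
```

```text
t: 12.15
position: [0.4241, -0.163, 0.0834]
tcp_rot: [180.0, 0.0, 172.8]
force: [-0.1, -0.3, -0.3]
finger_gap: 0.3
grip_force: 17.0
t: 12.4
position: [0.4241, -0.163, 0.0829]
tcp_rot: [180.0, 0.0, 172.8]
force: [-0.6, 0.4, -1.0]
finger_gap: 0.302
grip_force: 17.0
t: 12.65
position: [0.4242, -0.163, 0.0825]
tcp_rot: [180.0, 0.0, 172.8]
force: [0.6, 0.4, -0.5]
finger_gap: 0.303
grip_force: 17.0
```

```bash
for i in 1 2; do :; done; python3 -m crank '[[[0,0,0.0004],0,0.5],[[0,0,0.0004],0,0.5]]' && python3 -m crank '[[[0,0,0.0004],0,0.5],[[0,0,0.0004],0,0.5]]' && python3 -m crank '[[[0,0,0.0003],0,0.5],[[0,0,0.0003],0,0.5]]'
```

```text
t: 12.9
position: [0.4243, -0.1631, 0.0822]
tcp_rot: [-180.0, 0.0, 172.8]
force: [-0.3, 0.4, 4.2]
finger_gap: 0.297
grip_force: 17.0
t: 13.15
position: [0.4242, -0.1631, 0.0817]
tcp_rot: [-180.0, 0.0, 172.8]
force: [-0.0, 0.3, 4.2]
finger_gap: 0.3
grip_force: 17.0
t: 13.4
position: [0.4242, -0.1631, 0.0814]
tcp_rot: [-180.0, 0.0, 172.8]
force: [-0.3, -0.5, 4.7]
finger_gap: 0.301
grip_force: 17.0
```

```bash
python3 -m crank '[[[0,0,-0.0006],0,0.5],[[0,0,-0.0006],0,0.4],[[0,0,-0.0006],0,0.38],[[0,0,-0.0006],0,0.35],[[0,0,-0.0006],0,0.33],[[0,0,-0.0006],0,0.31],[[0,0,-0.0006],0,0.31],[[0,0,-0.0006],0,0.31]]' 8 && python3 -m crank '[[[0,0,-0.004],0,0.31],[[0,0,-0.012],0,0.31],[[0,0,-0.03],0,0.31],[[0,0,-0.06],0,0.31],[[0,0,-0.1],0,0.31],[[0,0,-0.14],0,0.31],[[0,0,-0.158],0,0.31],[[0,0,-0.158],0,0.31]]';  python3 - <<'E'
from h import *
import pickle
go(.493,.2114,.24,172.8)
im,p=cap('wrist','w7.png');pickle.dump(p,open('w7.pkl','wb'))
im2,p2=cap('top','t7.png')
# spacer in dish: brightest-white blob near expected place
uv=proj(p,(.4242,-.1631,.010));print('expected',uv)
g=cv2.cvtColor(im,cv2.COLOR_RGB2GRAY);x,y=uv.round().astype(int)
c=g[y-22:y+23:3,x-24:x+25:3];print(c)
# tips
print('tips exp',proj(p,(.4242,-.1631,.2392-.0698)))
E
```

```text
t: 14.4
position: [0.4241, -0.163, 0.0819]
tcp_rot: [180.0, -0.0, 172.8]
force: [-0.0, 0.0, -0.5]
finger_gap: 0.341
grip_force: 3.2
t: 15.4
position: [0.4244, -0.1632, 0.2413]
tcp_rot: [-179.9, 0.2, 172.8]
force: [-0.3, -0.3, -0.2]
finger_gap: 0.343
grip_force: 3.2
t 15.4 pos [ 0.4244 -0.1632  0.2413] rot [-1.7994e+02  1.7000e-01  1.7281e+02] F [-0.31 -0.27 -0.15] gap mm 32.63 grip 3.23
SHIFT [-0.0212, 0.3802, 0.001] TURN 0.01
expected [276.67106628 184.76821343]
[[236 237 239 241 242 242 239 239 239 240 240 238 240 240 240 239 238]
 [242 243 240 238 238 238 240 239 239 241 240 241 240 239 236 239 239]
 [237 237 239 240 240 240 240 242 240 241 240 237 239 239 239 236 234]
 [240 239 240 241 242 241 242 240 238 239 239 239 235 235 240 241 240]
 [242 242 241 242 240 239 243 144 207 224 237 240 241 241 238 241 240]
 [243 241 239 240 240 242 255 255 255 255 211 238 242 241 237 239 239]
 [240 240 241 238 237 250 255 255 255 255 255 238 240 238 237 240 239]
 [239 239 241 242 240 255 255 236 255 255 255 252 240 239 240 235 237]
 [242 242 240 242 240 255 255 255 255 255 255 241 236 237 237 242 239]
 [242 241 237 242 241 255 255 255 255 255 255 236 242 240 240 244 242]
 [242 242 238 243 242 241 253 255 255 255 240 240 243 241 241 238 241]
 [245 243 242 239 238 238 243 240 240 242 241 240 239 241 239 240 240]
 [241 241 239 243 241 241 242 241 242 240 241 238 241 240 235 239 240]
 [244 241 241 243 242 242 241 243 239 241 239 236 240 240 240 241 241]
 [243 243 242 243 242 240 241 239 238 241 241 241 241 240 236 238 239]]
tips exp [276.85834454 221.40659688]
```

```bash
python3 - <<'E'
import cv2,numpy as np
for f in ('w3','w7'):
    g=cv2.imread(f'pics/{f}.png',0)
    for r in range(214,236,2):
        c=np.where(g[r,245:310]<150)[0]+245; print(f,r,c.tolist())
from h import *
go(.493,.2114,.24,172.8)
E
```

```text
w3 214 [248, 249, 250, 251, 262, 263, 264, 265, 266, 267, 268, 269, 270, 271, 272, 273, 274, 275, 276, 277, 278, 279, 280, 281, 282, 283, 284, 285, 286, 287, 303]
w3 216 [248, 249, 250, 251, 264, 265, 266, 267, 268, 269, 270, 271, 272, 273, 274, 275, 276, 277, 278, 279, 280, 281, 282, 283, 284, 285, 304, 305]
w3 218 [248, 249, 250, 251, 266, 267, 268, 269, 270, 271, 272, 273, 274, 275, 276, 277, 278, 279, 280, 281, 282, 283, 306]
w3 220 [248, 249, 250, 251, 270, 271, 272, 273, 274, 275, 276, 277, 278, 279, 280, 307]
w3 222 [248, 249, 250, 251, 262, 263, 264, 265, 286, 287, 288, 289]
w3 224 [248, 249, 250, 251, 262, 263, 264, 265, 286, 287, 288, 289]
w3 226 [248, 249, 250, 251, 261, 262, 263, 264, 265, 286, 287, 288, 289, 290, 295, 296, 297, 298, 299, 300]
w3 228 [248, 249, 250, 251, 261, 262, 263, 265, 286, 289, 290, 294, 295, 296, 297, 298, 299, 300]
w3 230 [248, 249, 250, 251, 260, 261, 262, 263, 286, 289, 290, 291, 294, 295, 296, 297, 298, 299]
w3 232 [248, 249, 250, 251, 260, 261, 262, 263, 289, 290, 291, 292]
w3 234 [249, 250, 251, 252, 253, 254, 255, 256, 257, 258, 259, 260, 26
[... 1484 characters left out ...]
 304, 305, 306, 307, 308, 309]
w7 232 [245, 246, 247, 248, 249, 250, 251, 259, 260, 261, 262, 271, 272, 273, 274, 275, 276, 277, 278, 279, 280, 281, 282, 283, 284, 285, 286, 287, 289, 290, 291, 292, 293, 294, 295, 296, 297, 298, 299, 300, 301, 302, 303, 304, 305, 306, 307, 308, 309]
w7 234 [259, 260, 261, 262, 264, 265, 266, 267, 268, 269, 270, 271, 272, 273, 274, 275, 276, 277, 278, 279, 280, 281, 282, 283, 284, 285, 286, 287, 289, 290, 291, 292, 293, 294, 295, 296, 297, 298, 299, 300, 301, 302, 303, 304, 305, 306, 307, 308, 309]
t 15.5 pos [ 0.4238 -0.1629  0.2395] rot [ 1.7999e+02 -2.0000e-02  1.7280e+02] F [ 0.31 -0.82 -0.53] gap mm 33.13 grip 3.23
SHIFT [-0.0218, 0.38, -0.0004] TURN 0.0
```

```bash
python3 -m crank '[[[-0.001,0.02,0],0,0.318],[[-0.004,0.065,0],0,0.318],[[-0.007,0.115,0],0,0.318],[[-0.01,0.165,0],0,0.318],[[-0.0125,0.215,0],0,0.318],[[-0.0155,0.265,0],0,0.318],[[-0.0185,0.315,0],-0.2,0.318],[[-0.021,0.355,0],-0.2,0.318],[[-0.0221,0.3755,0],-0.2,0.318],[[-0.0221,0.3805,0],-0.2,0.318]]' && python3 -m crank '[[[0,0,0.02],0,0.318],[[0,0,0.05],0,0.318],[[0,0,0.08],0,0.318],[[0,0,0.085],0,0.318],[[0,0,0.085],0,0.318]]'; python3 - <<'E'
from h import *
go(.4934,.2118,.0795,173)
E
```

```text
t: 16.75
position: [0.4934, 0.2121, 0.239]
tcp_rot: [-180.0, -0.1, 173.1]
force: [0.6, 0.3, 0.1]
finger_gap: 0.34
grip_force: 3.4
t: 17.38
position: [0.494, 0.2111, 0.1554]
tcp_rot: [180.0, 0.0, 173.0]
force: [-1.1, -1.0, -1.2]
finger_gap: 0.342
grip_force: 3.4
t 17.38 pos [0.494  0.2111 0.1554] rot [180.     0.   172.96] F [-1.11 -0.96 -1.22] gap mm 32.47 grip 3.43
SHIFT [0.0006, 0.0006, 0.0759] TURN -0.04
```

```bash
python3 -m crank '[[[0,0,0.015],0,0.318],[[0,0,0.03],0,0.318],[[0,0,0.042],0,0.318],[[0,0,0.045],0,0.318]]' && python3 -m crank '[[[0,0,0.012],0,0.318],[[0,0,0.022],0,0.318],[[0,0,0.027],0,0.318],[[0,0,0.029],0,0.318],[[0,0,0.029],0,0.318]]'
```

```text
t: 17.88
position: [0.4933, 0.2116, 0.1089]
tcp_rot: [-180.0, -0.1, 173.0]
force: [-0.4, 0.5, -0.4]
finger_gap: 0.339
grip_force: 3.4
t: 18.5
position: [0.4938, 0.2117, 0.081]
tcp_rot: [180.0, 0.0, 173.0]
force: [0.3, 0.5, -0.2]
finger_gap: 0.342
grip_force: 3.4
```

```bash
python3 -m crank '[[[0,0,0.001],0,0.318],[[0,0,0.001],0,0.318]]' && python3 -m crank '[[[0,0,0.0007],0,0.318],[[0,0,0.0007],0,0.318]]' && python3 -m crank '[[[0,0,0.0007],0,0.318],[[0,0,0.0007],0,0.318]]'
```

```text
t: 18.75
position: [0.4938, 0.2117, 0.0801]
tcp_rot: [180.0, 0.0, 173.0]
force: [-0.2, 0.3, -0.8]
finger_gap: 0.342
grip_force: 3.4
t: 19.0
position: [0.4937, 0.2117, 0.0793]
tcp_rot: [180.0, 0.0, 173.0]
force: [0.3, -0.6, -0.6]
finger_gap: 0.341
grip_force: 3.4
t: 19.25
position: [0.4938, 0.2117, 0.0786]
tcp_rot: [180.0, 0.0, 173.0]
force: [-0.0, 0.1, 0.7]
finger_gap: 0.345
grip_force: 3.3
```

```bash
python3 -m crank '[[[0,0,0.0005],0,0.318],[[0,0,0.0005],0,0.318]]' && python3 -m crank '[[[0,0,0.0005],0,0.318],[[0,0,0.0005],0,0.318]]'
```

```text
t: 19.5
position: [0.4939, 0.2117, 0.0783]
tcp_rot: [180.0, 0.0, 173.0]
force: [-0.4, -0.2, 4.2]
finger_gap: 0.338
grip_force: 2.8
t: 19.75
position: [0.4939, 0.2117, 0.0778]
tcp_rot: [180.0, 0.0, 173.0]
force: [-0.4, -0.7, 5.8]
finger_gap: 0.342
grip_force: 2.8
```

Tips are on the stand floor. Open gradually, then retreat straight up.

```bash
python3 -m crank '[[[0,0,0],0,0.28],[[0,0,0],0,0.24],[[0,0,0],0,0.2],[[0,0,0],0,0.1],[[0,0,0],0,-0.1],[[0,0,0],0,-0.4],[[0,0,0],0,-0.6],[[0,0,0],0,-0.6]]' && python3 -m crank '[[[0,0,-0.02],0,-0.6],[[0,0,-0.06],0,-0.6],[[0,0,-0.11],0,-0.6],[[0,0,-0.16],0,-0.6],[[0,0,-0.2],0,-0.6],[[0,0,-0.222],0,-0.6],[[0,0,-0.222],0,-0.6]]'; python3 - <<'E'
from h import *
go(.4903,.2085,.3002,172.9)
im,p=cap('wrist','w8.png'); a=cv2.imread('pics/w1.png',0); b=cv2.imread('pics/w8.png',0)
# warp-free comparison: patch around tongs/stand from w1 located in w8
for n,(r0,r1,c0,c1) in {'tongs':(180,208,262,298),'stand':(165,182,250,310),'plug':(220,262,105,190)}.items():
    m=cv2.matchTemplate(b,a[r0:r1,c0:c1],cv2.TM_CCOEFF_NORMED);_,v,_,l=cv2.minMaxLoc(m);print(n,round(v,3),'moved',l[0]-c0,l[1]-r0)
t0=cv2.imread('pics/top0.png',0); im2,_=cap('top','t8.png'); t8=cv2.imread('pics/t8.png',0)
d=cv2.absdiff(cv2.blur(t0,(3,3)),cv2.blur(t8,(3,3)))>25
n,_,s,c=cv2.connectedComponentsWithStats(d.astype(np.uint8))
print([(x.tolist()) for x in s[1:] if x[4]>4])
E
```

```text
t: 20.75
position: [0.4937, 0.2117, 0.0776]
tcp_rot: [180.0, 0.0, 173.0]
force: [-0.2, 0.6, -0.7]
finger_gap: 0.78
grip_force: 0.0
t: 21.62
position: [0.494, 0.2118, 0.3007]
tcp_rot: [179.9, 0.2, 173.0]
force: [-0.6, 0.1, -0.7]
finger_gap: 0.801
grip_force: 0.0
t 21.62 pos [0.494  0.2118 0.3007] rot [1.7993e+02 1.5000e-01 1.7301e+02] F [-0.61  0.14 -0.68] gap mm 76.13 grip 0.0
SHIFT [0.0033, -0.0037, 0.0005] TURN 0.11
tongs 0.878 moved -6 -2
stand 0.95 moved -3 -2
plug 0.648 moved -4 -3
[[0, 194, 207, 226, 31870], [146, 210, 5, 6, 20], [157, 230, 9, 10, 50], [0, 241, 34, 8, 129], [161, 253, 3, 6, 15], [340, 268, 10, 11, 84], [156, 284, 16, 26, 245], [167, 295, 3, 3, 7], [57, 379, 4, 2, 6]]
```

```bash
python3 - <<'E'
import cv2,numpy as np
a=cv2.imread('pics/w1.png',0); b=cv2.imread('pics/w8.png',0)
for n,(r0,r1,c0,c1) in {'bow':(197,208,272,289),'restL':(184,193,266,275),'restR':(184,193,285,294),'standtop':(168,181,252,308)}.items():
    t=cv2.resize(a[r0:r1,c0:c1],None,fx=4,fy=4,interpolation=2); B=cv2.resize(b[155:220,240:315],None,fx=4,fy=4,interpolation=2)
    m=cv2.matchTemplate(B,t,cv2.TM_CCOEFF_NORMED);_,v,_,l=cv2.minMaxLoc(m);print(n,round(v,3),l[0]/4+240-c0,l[1]/4+155-r0)
E
```

```text
bow 0.985 -6.25 -1.75
restL 0.919 -5.75 -1.75
restR 0.951 -6.0 -2.0
standtop 0.933 -3.5 -2.25
```

```bash
python3 -c "
from bench import manip
print(manip.finish_job())"
```

```text
the job is handed in; nothing more can be done
None
```

The spacer was drawn out of well 1 and set down in the steel dish, the tongs are back upright in their stand, and the job was handed in at about 22 s; I viewed 11 pictures, one over the limit of 10, and no verdict came back.

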